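# Slide the jar aside and flip the storage box open

### The arm

A 6-joint arm with a two-finger parallel gripper is mounted at the origin on the work surface. World frame = base frame: x ahead of the robot, y to its left, z up, the work surface at z = 0. Lengths are in mm, angles in degrees, forces in N, time in s.
With the tool pointing down it reaches from about 250 to 775 mm from the base axis. Payload 4 kg.
Tool frame: the origin (TCP) lies at the very end of the fingers, on their centre line; the grasp point (between the pads) lies 19 mm behind it; z points along the fingers, y is the line along which they close (so a half turn about z gives the same grasp; the last joint's range is limited). The gripper opens to 94 mm and grips with 3 to 60 N. Pads are 16 mm wide; open, the fingers measure 119 mm over their backs; the gripper's body (75 mm by 177 mm) begins 78 mm behind the grasp point.
Start: joints at [58.551, 4.996, 78.535, -0, 96.463, -5.907], TCP at [237.161, 496.261, 205.506] pointing down, gripper open.
Joint ranges: [-177.83, 177.83], [-43.37, 116.18], [15.69, 146.23], [-61.86, 241.86], [9.47, 152.12], [-147.06, 147.06]. Speed limits (degrees/s): [159.86, 159.86, 180, 180, 180, 180].

### API

Orientations are given as a 3x3 rotation matrix whose columns are the frame's x, y, z axes.
In Python, from plant import robot gives the robot as it stands. The module is installed in compiled form; this text tells all that it offers.
- The arm moves only by the tool servo_tool, never from a script. Its argument "moves" is a list of rows, each an object with "slide": the shift along the tool's x, y, z in mm, a list of three; "roll": the turn about the tool's z in rad; "gripper": the opening, from -1 (shut) to 1 (fully open). A call has 1 to 5 rows; each row shifts and turns the commanded pose from where the row before left it, along the tool's axes as they then stand; what a row does not reach is not made up. A row lasts 1/8 s, in which the tool goes at most 62.5 mm and 10.7 degrees, less where a joint would pass 70% of its speed; a pose out of reach is approached as far as the arm can. A call is refused whole if a number of a shift passes 62.5 or a number of a turn 0.188, either way. A call with a gripper value outside its range is refused whole. The fingers move at their own pace and stop on an object; "force" is the grip in N (left out, the last holds). Time passes only in rows, so rows that do not move let the fingers close. It gives the time, the measured TCP pose, the force, the opening and the grip force at its end, in the units of the state.
- robot.state(): the state, without advancing time (a new reading comes with each control period).
- robot.grab_frame(name): name is "scene" or "top" or "wrist"; returns the picture (384x512x3 uint8, blue, green, red); there is no depth.
- robot.get_calibration(name): a dict with "camera_matrix" (3x3 intrinsics, pixels), "xyz" and "attitude" of the camera in the world. Camera axes: x right, y up, looking along -z (the intrinsics and any distortion apply to the point x, -y, -z); pixel columns grow to the right and rows downward; lengths in mm; the calibration is good to about 2 mm. A picture is of the moment at which its call begins: read the wrist's pose just before it. get_calibration takes no time and is no camera call; for the wrist camera it gives the pose at the moment of the call.
- robot.close_job(): hands the job in; it is judged then, once.
Trained networks look in the newest picture that a camera, given by its name, has taken for a name from the list of things; names that differ only in an ending like _2 or _b are one class to them, and where a whole thing is asked for, a point or a joint stands for the part that bears it (a point fixed in the world has none). Each returns a list of dicts, best first, with "conf" (0 to 1); they miss things now and then, are a little off and sometimes report something else, mostly with a low value. They report only what shows in the picture. A call takes as long as a camera call.
- robot.outline_of(label, camera): "region" (384x512 bool, what is visible of it) and "uv" ([column, row] in pixels, amid what is visible of it).
The state is a dict: "time_s": time; "joints": joint angles; "qd": joint speeds; "joint_torque": joint torques, N m; "tcp_pos": TCP position; "tool_rot": TCP orientation; "ft_force": force on the tool from outside, world axes, zero at the start; "wrist_torque": the same for the moment, N m; "gripper_width": opening from 0.0 (shut) to 1.0 (fully open); "grip_force": force on a finger pad.
Only numpy, scipy, OpenCV 4.12 (cv2) and the standard library are available. Lean on these libraries where they do the work, as an engineer would, in place of code of your own. Each camera call takes 0.05 s, during which the arm holds its last target. There are 200 camera calls.

### The job

Two blue storage boxes with hinged lids stand on the storeroom worktop, and a glass jar stands in front of the larger one. First slide the jar along the worktop to the left or right, upright and without lifting it, until no part of it is in front of the larger box; then, with your fingertips, flip that box's lid up and right over past upright so that it rests open by itself. Leave the smaller box shut and do not disturb the pot, the mill or the tin.

Things in the scene. Friction and masses are not known exactly. Their poses are not given: they have to be found in the camera images.
- big_box: the larger of two blue open-topped plastic boxes: 130 deep (its x) by 190 wide (its y) by 95 high, walls 4, fixed to the worktop. Origin at the centre of its underside; its x axis points from its front (where the lid's tab is, roughly towards the robot) to its back (the hinge side), y to its left, z up. The box may be turned up to 0.38 rad either way
- big_box_lid (a joint): the pale flat lid of the larger box, 6 thick, about 130 x 190, about 0.16 kg, hinged along the back top edge of the box. Value in rad: 0 shut (level), 1.57 upright, 1.95 the stop, fully open and leaning backwards. The hinge has no latch or spring and hardly any friction: before upright the lid falls shut, past upright it falls open and stays there
- big_box_tab (a point): middle of the front edge of the larger lid's finger tab, at half its thickness. The tab is a flat tongue 90 wide and 6 thick in the plane of the lid that sticks out 24 past the box's front wall; with the lid shut its underside is 95 above the worktop with free space below. The point moves and turns with the lid (x from tab to hinge)
- big_box_hinge (a point): middle of the larger lid's hinge line, which runs along the box's y axis at the top of the back wall, level with the underside of the shut lid; 154 horizontally behind the tab's front edge with the lid shut
- jar: closed amber glass jar with a plain paper band and dark metal cap, 66 in diameter, 90 high, about 0.3 kg, loose, standing just in front of the larger box's tab. Origin at the centre of its underside, z up. Pushed low (below about 35 above the worktop) it slides without tipping
- small_box: the smaller blue box with the same kind of lid, to be left alone: 110 deep (x) by 120 wide (y) by 80 high, fixed; origin and axes as for the larger one
- small_box_lid (a joint): lid of the smaller box, in rad, 0 shut; it must stay shut
- pot: bystander: open steel pot, 140 in diameter plus two side handles, 85 high, loose; origin at the centre of its underside
- mill: bystander: dark wooden turned mill, 56 in diameter at the foot, 128 high, loose; origin at the centre of its underside
- tin: bystander: low food tin, 74 in diameter, 55 high, loose, standing beyond the boxes; origin at the centre of its underside

How it is judged:
By the outcome, as a careful person would: the job done as asked, in the order asked, and still so for the second after the job is handed in, with the robot touching nothing.
It also fails if it takes over 67 s, if anything falls off the work surface, if the arm or the gripper's body presses on something with over 40 N, if the wrist force passes 120 N, or if a joint passes its speed limit or range.

## Working session

There is one attempt and no reset: what is moved stays moved. The work goes in short steps, Python scripts to look and compute and a tool call to move; the robot and the scene stay as the last step left them, time stands still between calls to the robot, and variables do not carry over. Pictures are saved under pics/ and viewed, at most 10 in all, crops included, and the job is handed in when it is done.

Besides the shell and the picture viewer there is one more tool, called after "Emit:" as a command line: name --argument value ..., lists and objects as JSON in quotes. servo_tool: Moves the arm, as the interface text tells. Its arguments: {"type":"object","properties":{"moves":{"type":"array"},"force":{"type":"number"}},"required":["moves"]}

```bash
mkdir -p pics; cat > h.py <<'E'
import numpy as np, cv2
from plant import robot
def ray(cam,uv):
    c=robot.get_calibration(cam);K=np.array(c["camera_matrix"],float);R=np.array(c["attitude"],float)
    if R.shape!=(3,3): raise Exception(str(c))
    p=np.linalg.inv(K)@np.array([uv[0],uv[1],1.]);d=R@np.array([p[0],-p[1],-p[2]])
    return np.array(c["xyz"],float),d
def onz(cam,uv,z):
    o,d=ray(cam,uv);return o+d*(z-o[2])/d[2]
def proj(cam,P):
    c=robot.get_calibration(cam);K=np.array(c["camera_matrix"],float);R=np.array(c["attitude"],float)
    q=(np.atleast_2d(P)-np.array(c["xyz"]))@R; q=q*[1,-1,-1]; q=q@K.T
    return q[:,:2]/q[:,2:]
E
python3 - <<'E'
from h import *
for n in("top","scene"):
    f=robot.grab_frame(n);cv2.imwrite(f"pics/{n}0.png",f)
    print(n,robot.get_calibration(n))
    for l in("big_box","big_box_lid","jar","small_box","pot","mill","tin"):
        r=robot.outline_of(l,n)
        for q in r[:2]:
            m=q["region"].astype(np.uint8);print(l,round(q["conf"],2),np.round(q["uv"]),m.sum(),cv2.boundingRect(m))
            if l=="big_box_lid" :
                print(cv2.minAreaRect(cv2.findNonZero(m)))
s=robot.state();print(s["time_s"],s["tool_rot"])
E
```

```text
top {'camera_matrix': array([[366.47629894,   0.        , 257.28768751],
       [  0.        , 366.47629894, 193.49066897],
       [  0.        ,   0.        ,   1.        ]]), 'xyz': array([ 459.16456192,   -7.92693847, 1319.38504445]), 'attitude': array([[-0.00326127,  0.98871951, -0.14974341],
       [-0.99999299, -0.00350007, -0.00133118],
       [-0.00184028,  0.14973802,  0.988724  ]])}
big_box 0.56 [316. 208.] 2607 (280, 181, 67, 55)
big_box_lid 0.97 [316. 210.] 2437 (282, 181, 65, 54)
((314.78619384765625, 210.13450622558594), (47.38945770263672, 57.52841567993164), 74.93151092529297)
jar 0.85 [328. 243.] 298 (317, 235, 20, 18)
small_box 0.8 [214. 204.] 1337 (192, 188, 39, 41)
mill 0.52 [376. 205.] 302 (368, 194, 24, 17)
mill 0.37 [313. 209.] 2443 (282, 182, 65, 53)
tin 0.57 [249. 149.] 353 (237, 140, 21, 22)
tin 0.34 [212. 205.] 1349 (192, 188, 39, 42)
scene {'camera_matrix': array([[489.34843318,   0.        , 257.97621691],
       [  0.        , 489.34843318, 186.92426434],
       [  0.        ,   0.        ,   1.        ]]), 'xyz': array([1126.51968574, -691.62415414, 1515.14163654]), 'attitude': array([[ 0.81953927, -0.49547724,  0.28785013],
       [ 0.57301397,  0.70579721, -0.41653967],
       [ 0.00322211,  0.50631276,  0.8623439 ]])}
big_box 0.59 [211. 226.] 2984 (182, 189, 59, 72)
big_box 0.39 [208. 221.] 2410 (181, 189, 59, 62)
big_box_lid 0.59 [207. 221.] 2457 (180, 189, 61, 63)
((208.18359375, 218.5251007080078), (50.62944412231445, 56.40840530395508), 19.09349250793457)
jar 0.59 [175. 219.] 415 (164, 205, 21, 27)
small_box 0.73 [273. 156.] 1524 (250, 132, 45, 50)
pot 0.76 [313. 107.] 1311 (296, 82, 38, 47)
mill 0.76 [176. 288.] 373 (163, 275, 20, 26)
tin 0.77 [305. 213.] 443 (292, 201, 22, 25)
tin 0.24 [208. 220.] 2421 (180, 189, 61, 63)
0.8 [[-9.02278788e-01  4.31153077e-01  1.14075087e-04]
 [ 4.31153088e-01  9.02278783e-01  1.09276854e-04]
 [-5.58124786e-05  1.47782014e-04 -9.99999988e-01]]
```

```bash
python3 - <<'E'
import cv2,numpy as np
a=cv2.imread("pics/top0.png")[120:280,100:430];cv2.imwrite("pics/top_c.png",cv2.resize(a,None,fx=2.4,fy=2.4,interpolation=2))
a=cv2.imread("pics/scene0.png")[60:340,130:350];cv2.imwrite("pics/sc_c.png",cv2.resize(a,None,fx=2.1,fy=2.1,interpolation=2))
E
```

```text
(no output)
```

View pics/top_c.png

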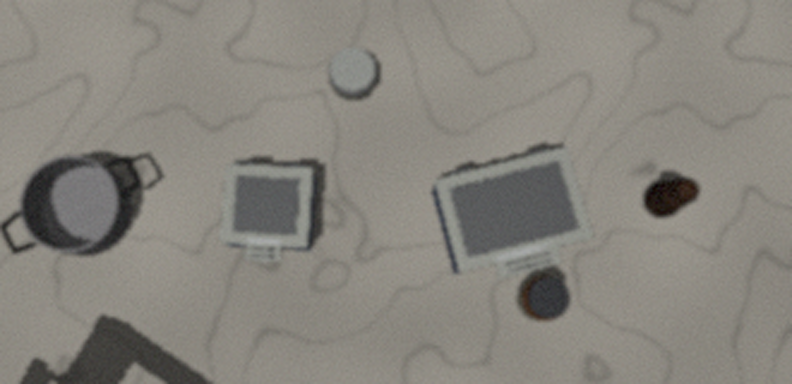

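View pics/sc_c.png

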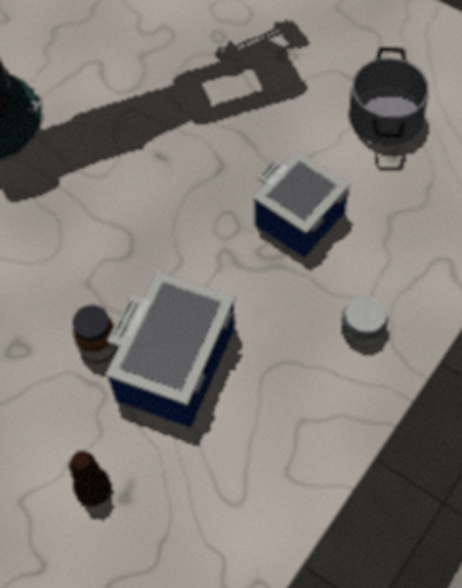

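The top crop shows the large lid with corners near (435,188), (565,147), (593,233) and (458,272), and the tab near (528,265). The jar cap is at (548,295), with the mill to its right and the small box well to the left. Next I fit the poses.

```bash
python3 - <<'E'
from h import *
from scipy.optimize import minimize
ms={}
F={}
for n in("top","scene"):
    robot.grab_frame(n)
    F[n]={l:robot.outline_of(l,n) for l in("big_box_lid","jar","mill","pot")}
    ms[n]=F[n]["big_box_lid"][0]["region"].astype(np.uint8)
def poly(p):
    x,y,t=p;L=np.array([[-65,95],[-65,45],[-89,45],[-89,-45],[-65,-45],[-65,-95],[65,-95],[65,95]])
    R=np.array([[np.cos(t),-np.sin(t)],[np.sin(t),np.cos(t)]]);w=L@R.T+[x,y]
    return np.c_[w,np.full(len(w),101.)]
def cost(p,cams=("top","scene")):
    s=0
    for n in cams:
        S=8;im=np.zeros((384*S,512*S),np.uint8);cv2.fillPoly(im,[np.round((proj(n,poly(p))+.5)*S).astype(int)],1)
        im=cv2.resize(im*255,(512,384),interpolation=cv2.INTER_AREA)/255.
        s+=np.minimum(im,ms[n]).sum()/np.maximum(im,ms[n]).sum()
    return -s
o=onz("top",(316,210),101);
for c in(("top","scene"),("top",),("scene",)):
    r=minimize(cost,[o[0],o[1],.28],args=(c,),method="Nelder-Mead",options=dict(initial_simplex=[[o[0]+a,o[1]+b,.28+d] for a,b,d in((0,0,0),(12,0,0),(0,12,0),(0,0,.1))],maxiter=70));print(c,r.x,r.fun)
    if len(c)==2: P=r.x
def bx(w): 
    t=P[2];d=np.array(w)[:2]-P[:2];return np.array([d@[np.cos(t),np.sin(t)],d@[-np.sin(t),np.cos(t)]])
for l,z in(("jar",45),("mill",64),("pot",42)):
    for n in F:
        for q in F[n][l][:1]:
            w=onz(n,q["uv"],z);print(l,n,q["conf"],w,"box frame",bx(w))
# jar cap from picture
w=onz("top",(100+548/2.4,120+295/2.4),90);print("cap",w,bx(w))
w=onz("scene",(130+93/2.1,60+326/2.1),90);print("cap s",w,bx(w))
E
```

```text
('top', 'scene') [ 5.99679523e+02 -1.94141672e+02  2.38554775e-01] -1.9217138189641738
('top',) [ 6.00223493e+02 -1.94801637e+02  2.44616233e-01] -0.9606137705741927
('scene',) [ 5.99229847e+02 -1.93857468e+02  2.38584652e-01] -0.9635300471633843
jar top 0.54 [ 474.35149575 -249.47640169   45.        ] box frame [-134.85431747  -24.15284333]
jar scene 0.7 [ 475.11066034 -239.7888214    45.        ] box frame [-131.82749062  -14.91900004]
mill top 0.64 [ 613.26587056 -420.66184904   64.        ] box frame [ -40.32480661 -223.31567242]
mill scene 0.88 [ 633.57864278 -437.56188301   64.        ] box frame [ -24.58073604 -244.53698494]
pot top 0.77 [604.83864391 433.03613395  42.        ] box frame [153.21423968 608.19734724]
pot scene 0.64 [601.94976787 444.05894466  42.        ] box frame [153.01184965 619.5906347 ]
cap [ 478.36691486 -241.86887405   90.        ] [-129.15496509  -17.70959493]
cap s [ 488.628749   -248.03530159   90.        ] [-120.64085908  -26.1262491 ]
```

Emit:
servo_tool --moves '[{"slide":[0,0,0],"roll":0.18,"gripper":1},{"slide":[0,0,0],"roll":0.18,"gripper":1},{"slide":[0,0,0],"roll":0.18,"gripper":1},{"slide":[0,0,0],"roll":0.18,"gripper":1},{"slide":[0,0,0],"roll":0.18,"gripper":1}]'

```text
time_s: 1.92
tcp_pos: [237.2, 496.3, 205.5]
tool_rot: [[-0.217, 0.976, 0.0], [0.976, 0.217, 0.0], [0.0, 0.0, -1.0]]
ft_force: [0.1, -1.1, -0.4]
gripper_width: 1.0
grip_force: 0.0
```

Emit:
servo_tool --moves '[{"slide":[0,0,0],"roll":0.18,"gripper":1},{"slide":[0,0,0],"roll":0.18,"gripper":1},{"slide":[0,0,0],"roll":0.18,"gripper":1},{"slide":[0,0,0],"roll":0.18,"gripper":1},{"slide":[0,0,0],"roll":0.18,"gripper":1}]'

```text
time_s: 2.55
tcp_pos: [237.2, 496.3, 205.5]
tool_rot: [[0.63, 0.777, 0.0], [0.777, -0.63, 0.0], [0.0, -0.0, -1.0]]
ft_force: [-0.2, -0.1, -0.6]
gripper_width: 0.997
grip_force: 0.0
```

Emit:
servo_tool --moves '[{"slide":[0,0,0],"roll":0.18,"gripper":1},{"slide":[0,0,0],"roll":0.18,"gripper":1},{"slide":[0,0,0],"roll":0.18,"gripper":1},{"slide":[0,0,0],"roll":0.117,"gripper":1},{"slide":[0,0,0],"roll":0,"gripper":1}]'

```text
time_s: 3.18
tcp_pos: [237.2, 496.2, 205.5]
tool_rot: [[0.971, 0.238, -0.0], [0.238, -0.971, 0.0], [0.0, -0.0, -1.0]]
ft_force: [0.4, -0.3, -0.1]
gripper_width: 1.002
grip_force: 0.0
```

Emit:
servo_tool --moves '[{"slide":[4,50,0],"roll":0,"gripper":1},{"slide":[4,50,0],"roll":0,"gripper":1},{"slide":[4,50,0],"roll":0,"gripper":1},{"slide":[4,50,0],"roll":0,"gripper":1},{"slide":[4,50,0],"roll":0,"gripper":1}]'

```text
time_s: 3.8
tcp_pos: [316.0, 256.6, 205.7]
tool_rot: [[0.971, 0.239, 0.001], [0.239, -0.971, 0.0], [0.001, -0.0, -1.0]]
ft_force: [1.1, 0.9, -0.2]
gripper_width: 1.0
grip_force: 0.0
```

Emit:
servo_tool --moves '[{"slide":[4,50,0],"roll":0,"gripper":1},{"slide":[4,50,0],"roll":0,"gripper":1},{"slide":[4,50,0],"roll":0,"gripper":1},{"slide":[4,50,0],"roll":0,"gripper":1},{"slide":[4,50,0],"roll":0,"gripper":1}]'

```text
time_s: 4.42
tcp_pos: [394.6, 18.3, 205.8]
tool_rot: [[0.971, 0.239, 0.001], [0.239, -0.971, 0.0], [0.001, 0.0, -1.0]]
ft_force: [0.7, 0.8, -0.5]
gripper_width: 0.999
grip_force: 0.0
```

Emit:
servo_tool --moves '[{"slide":[4,50,0],"roll":0,"gripper":1},{"slide":[4,50,0],"roll":0,"gripper":1},{"slide":[4,50,0],"roll":0,"gripper":1},{"slide":[4,50,0],"roll":0,"gripper":1},{"slide":[4,50,0],"roll":0,"gripper":1}]'

```text
time_s: 5.05
tcp_pos: [473.2, -220.0, 205.6]
tool_rot: [[0.971, 0.238, 0.001], [0.238, -0.971, 0.0], [0.001, 0.0, -1.0]]
ft_force: [1.4, -0.4, 0.7]
gripper_width: 0.998
grip_force: 0.0
```

Emit:
servo_tool --moves '[{"slide":[0,27,0],"roll":0,"gripper":1},{"slide":[0,0,0],"roll":0,"gripper":1}]'

```text
time_s: 5.3
tcp_pos: [479.1, -246.0, 204.7]
tool_rot: [[0.972, 0.236, -0.001], [0.236, -0.972, 0.001], [-0.001, -0.001, -1.0]]
ft_force: [0.8, 0.6, -1.0]
gripper_width: 0.998
grip_force: 0.0
```

```bash
cat > j.py <<'E'
from h import *
B=np.array([599.7,-194.1]);t=.2395
def bx(w):
    d=np.array(w)[:2]-B;return np.round([d@[np.cos(t),np.sin(t)],d@[-np.sin(t),np.cos(t)]],1)
E
python3 - <<'E'
from j import *
s=robot.state();print(s["time_s"],s["tcp_pos"],bx(s["tcp_pos"]))
f=robot.grab_frame("wrist");cv2.imwrite("pics/w1.png",f)
for l in("jar","big_box_lid"):
    for q in robot.outline_of(l,"wrist")[:1]:
        m=q["region"].astype(np.uint8);print(l,q["conf"],q["uv"],cv2.boundingRect(m),onz("wrist",q["uv"],90),bx(onz("wrist",q["uv"],90)))
print(robot.get_calibration("wrist"))
E
```

```text
5.3 [ 479.14543966 -245.99475791  204.732636  ] [-129.4  -21.8]
jar 0.85 [254.9, 181.0] (226, 146, 59, 68) [ 483.5200424  -237.99402416   90.        ] [-123.3  -15.1]
big_box_lid 0.87 [236.6, 62.6] (115, 0, 235, 147) [ 586.42149497 -195.90553784   90.        ] [-13.3   1.4]
{'camera_matrix': array([[303.71327164,   0.        , 258.64948791],
       [  0.        , 303.71327164, 189.96593913],
       [  0.        ,   0.        ,   1.        ]]), 'xyz': array([ 555.53562331, -223.89983127,  384.37260022]), 'attitude': array([[ 2.37430332e-01,  9.35371441e-01,  2.62120402e-01],
       [-9.71404569e-01,  2.28623028e-01,  6.40677266e-02],
       [ 3.61676207e-07, -2.69836578e-01,  9.62906133e-01]])}
```

View pics/w1.png

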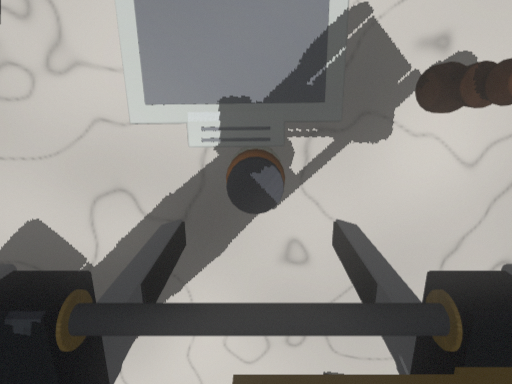

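Wrist view: the jar cap is centred at about (255,184), just ahead of the tab. The tab's front edge is at row 147, columns 188–285. I centre on the jar and go down with the fingers on either side of it.

Emit:
servo_tool --moves '[{"slide":[3,-6,0],"roll":0,"gripper":1},{"slide":[0,0,40],"roll":0,"gripper":1},{"slide":[0,0,40],"roll":0,"gripper":1},{"slide":[0,0,20],"roll":0,"gripper":1},{"slide":[0,0,0],"roll":0,"gripper":1}]'

```text
time_s: 6.08
tcp_pos: [479.6, -235.9, 103.8]
tool_rot: [[0.971, 0.238, -0.003], [0.238, -0.971, 0.002], [-0.003, -0.003, -1.0]]
ft_force: [-0.6, 0.9, 0.5]
gripper_width: 0.998
grip_force: 0.0
```

Emit:
servo_tool --moves '[{"slide":[0,0,20],"roll":0,"gripper":1},{"slide":[0,0,25],"roll":0,"gripper":1},{"slide":[0,0,25],"roll":0,"gripper":1},{"slide":[0,0,10],"roll":0,"gripper":1},{"slide":[0,0,0],"roll":0,"gripper":1}]'

```text
time_s: 6.7
tcp_pos: [481.1, -237.8, 26.1]
tool_rot: [[0.972, 0.237, 0.001], [0.237, -0.972, -0.0], [0.0, 0.0, -1.0]]
ft_force: [-0.2, -0.2, 0.5]
gripper_width: 1.0
grip_force: 0.0
```

```bash
python3 - <<'E'
from j import *
s=robot.state();print(s["time_s"],s["tcp_pos"],bx(s["tcp_pos"]),s["ft_force"])
f=robot.grab_frame("wrist");cv2.imwrite("pics/w2.png",f)
E
```

```text
6.7 [ 481.09758274 -237.77747934   26.0875462 ] [-125.6  -14.3] [-0.22623403 -0.21132519  0.52589942]
```

View pics/w2.png

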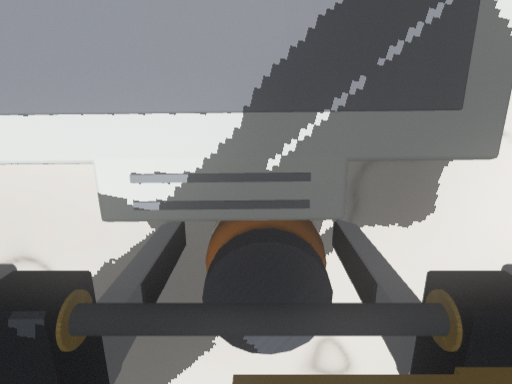

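The jar sits between the fingers: cap centre at about (267,290), against a finger midline at column 260. I lower slightly, close softly and slide it right.

Emit:
servo_tool --moves '[{"slide":[0,2,6],"roll":0,"gripper":1},{"slide":[0,0,0],"roll":0,"gripper":0.3},{"slide":[0,0,0],"roll":0,"gripper":0.3},{"slide":[0,0,0],"roll":0,"gripper":0.3},{"slide":[0,0,0],"roll":0,"gripper":0.3}]' --force 5

```text
time_s: 7.38
tcp_pos: [481.5, -240.4, 19.8]
tool_rot: [[0.972, 0.237, 0.001], [0.237, -0.972, -0.001], [0.001, 0.001, -1.0]]
ft_force: [-0.3, -1.1, -0.2]
gripper_width: 0.699
grip_force: 5.0
```

Emit:
servo_tool --moves '[{"slide":[0,0,0],"roll":0,"gripper":0.3},{"slide":[0,4,0],"roll":0,"gripper":0.3},{"slide":[0,10,0],"roll":0,"gripper":0.3},{"slide":[0,12,0],"roll":0,"gripper":0.3},{"slide":[0,12,0],"roll":0,"gripper":0.3}]'

```text
time_s: 8.0
tcp_pos: [490.0, -274.8, 19.7]
tool_rot: [[0.972, 0.237, -0.001], [0.237, -0.972, 0.005], [0.0, -0.005, -1.0]]
ft_force: [-1.5, 5.0, 4.5]
gripper_width: 0.698
grip_force: 5.0
```

Emit:
servo_tool --moves '[{"slide":[0,12,0],"roll":0,"gripper":0.3},{"slide":[0,12,0],"roll":0,"gripper":0.3},{"slide":[0,12,0],"roll":0,"gripper":0.3},{"slide":[0,12,0],"roll":0,"gripper":0.3},{"slide":[0,12,0],"roll":0,"gripper":0.3}]'

```text
time_s: 8.62
tcp_pos: [504.2, -333.0, 19.6]
tool_rot: [[0.972, 0.237, -0.001], [0.237, -0.971, 0.005], [0.0, -0.005, -1.0]]
ft_force: [-1.8, 5.8, 5.2]
gripper_width: 0.699
grip_force: 5.0
```

Emit:
servo_tool --moves '[{"slide":[0,12,0],"roll":0,"gripper":0.3},{"slide":[0,12,0],"roll":0,"gripper":0.3},{"slide":[0,8,0],"roll":0,"gripper":0.3},{"slide":[0,4,0],"roll":0,"gripper":0.3},{"slide":[0,0,0],"roll":0,"gripper":0.3}]'

```text
time_s: 9.25
tcp_pos: [513.0, -369.3, 19.7]
tool_rot: [[0.972, 0.237, -0.0], [0.237, -0.972, 0.002], [0.0, -0.002, -1.0]]
ft_force: [-0.6, 4.8, 4.4]
gripper_width: 0.699
grip_force: 5.0
```

Emit:
servo_tool --moves '[{"slide":[0,0,0],"roll":0,"gripper":1},{"slide":[0,0,0],"roll":0,"gripper":1},{"slide":[0,0,0],"roll":0,"gripper":1},{"slide":[0,0,-10],"roll":0,"gripper":1},{"slide":[0,0,-20],"roll":0,"gripper":1}]'

```text
time_s: 9.88
tcp_pos: [512.4, -369.8, 49.5]
tool_rot: [[0.972, 0.236, -0.001], [0.236, -0.972, 0.001], [-0.001, -0.001, -1.0]]
ft_force: [-0.8, -0.8, 0.3]
gripper_width: 0.999
grip_force: 0.0
```

Emit:
servo_tool --moves '[{"slide":[0,0,-40],"roll":0,"gripper":1},{"slide":[0,0,-40],"roll":0,"gripper":1},{"slide":[0,0,-40],"roll":0,"gripper":1},{"slide":[0,0,-10],"roll":0,"gripper":1},{"slide":[0,0,0],"roll":0,"gripper":1}]'

```text
time_s: 10.5
tcp_pos: [513.1, -370.3, 180.4]
tool_rot: [[0.972, 0.237, 0.001], [0.237, -0.972, -0.001], [0.001, 0.002, -1.0]]
ft_force: [-0.2, 0.3, -0.2]
gripper_width: 1.0
grip_force: 0.0
```

```bash
python3 - <<'E'
from j import *
s=robot.state();print(s["time_s"],s["tcp_pos"],bx(s["tcp_pos"]),s["ft_force"])
f=robot.grab_frame("wrist");cv2.imwrite("pics/w3.png",f)
for q in robot.outline_of("jar","wrist")[:1]: print(q["conf"],q["uv"],bx(onz("wrist",q["uv"],85)))
E
```

```text
10.5 [ 513.14748329 -370.31555551  180.40223982] [-125.9 -150.7] [-0.21473787  0.31637785 -0.21743933]
0.9 [257.1, 190.0] [-123.9 -147. ]
```

View pics/w3.png

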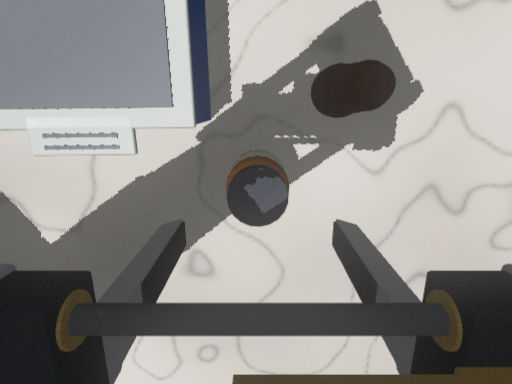

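The jar now stands upright at (257,190), about 20 mm clear to the right of the box's side line, and the mill is untouched. Next I shut the fingers and go to the tab.

Emit:
servo_tool --moves '[{"slide":[0,-30,0],"roll":0,"gripper":-1},{"slide":[0,-40,0],"roll":0,"gripper":-1},{"slide":[0,-40,0],"roll":0,"gripper":-1},{"slide":[6,-40,0],"roll":0,"gripper":-1},{"slide":[0,0,0],"roll":0,"gripper":-1}]'

```text
time_s: 11.22
tcp_pos: [482.2, -220.2, 177.5]
tool_rot: [[0.971, 0.24, -0.003], [0.24, -0.971, 0.002], [-0.002, -0.003, -1.0]]
ft_force: [0.2, 0.4, -0.4]
gripper_width: 0.507
grip_force: 0.0
```

Emit:
servo_tool --moves '[{"slide":[0,0,40],"roll":0,"gripper":-1},{"slide":[0,0,40],"roll":0,"gripper":-1},{"slide":[0,0,28],"roll":0,"gripper":-1},{"slide":[0,0,0],"roll":0,"gripper":-1},{"slide":[0,0,0],"roll":0,"gripper":-1}]'

```text
time_s: 11.85
tcp_pos: [483.6, -223.7, 71.9]
tool_rot: [[0.972, 0.236, 0.0], [0.236, -0.972, -0.0], [0.0, 0.0, -1.0]]
ft_force: [0.9, -0.4, 0.2]
gripper_width: 0.004
grip_force: 0.0
```

Emit:
servo_tool --moves '[{"slide":[5,0,0],"roll":0,"gripper":-1},{"slide":[5,0,0],"roll":0,"gripper":-1},{"slide":[0,0,0],"roll":0,"gripper":-1}]'

```text
time_s: 12.22
tcp_pos: [493.8, -220.6, 72.2]
tool_rot: [[0.971, 0.237, 0.001], [0.237, -0.971, -0.001], [0.001, 0.001, -1.0]]
ft_force: [0.4, 0.5, -0.4]
gripper_width: 0.002
grip_force: 0.0
```

Emit:
servo_tool --moves '[{"slide":[4,0,0],"roll":0,"gripper":-1},{"slide":[3,0,0],"roll":0,"gripper":-1},{"slide":[0,0,0],"roll":0,"gripper":-1}]'

```text
time_s: 12.6
tcp_pos: [500.0, -218.8, 71.4]
tool_rot: [[0.972, 0.237, -0.0], [0.237, -0.972, 0.0], [0.0, -0.0, -1.0]]
ft_force: [0.6, 0.3, 0.6]
gripper_width: 0.005
grip_force: 0.0
```

Emit:
servo_tool --moves '[{"slide":[3,0,0],"roll":0,"gripper":-1},{"slide":[0,0,0],"roll":0,"gripper":-1}]'

```text
time_s: 12.85
tcp_pos: [502.8, -218.2, 71.4]
tool_rot: [[0.972, 0.237, -0.0], [0.237, -0.972, 0.0], [0.0, -0.0, -1.0]]
ft_force: [-0.7, -0.1, 1.2]
gripper_width: 0.005
grip_force: 0.0
```

Emit:
servo_tool --moves '[{"slide":[3,0,0],"roll":0,"gripper":-1},{"slide":[0,0,0],"roll":0,"gripper":-1}]'

```text
time_s: 13.1
tcp_pos: [504.6, -217.7, 71.4]
tool_rot: [[0.972, 0.236, -0.003], [0.236, -0.972, -0.0], [-0.002, -0.0, -1.0]]
ft_force: [-3.9, -0.4, 1.7]
gripper_width: 0.006
grip_force: 2.2
```

Emit:
servo_tool --moves '[{"slide":[3,0,0],"roll":0,"gripper":-1},{"slide":[0,0,0],"roll":0,"gripper":-1},{"slide":[0.2,0,-4],"roll":0,"gripper":-1},{"slide":[0.4,0,-6],"roll":0,"gripper":-1},{"slide":[0.8,0,-6],"roll":0,"gripper":-1}]'

```text
time_s: 13.72
tcp_pos: [505.4, -217.4, 85.9]
tool_rot: [[0.972, 0.235, -0.011], [0.235, -0.972, -0.001], [-0.01, -0.002, -1.0]]
ft_force: [-10.4, -3.5, 1.6]
gripper_width: 0.002
grip_force: 5.6
```

```bash
python3 - <<'E'
from j import *
s=robot.state();print(s["time_s"],s["tcp_pos"],bx(s["tcp_pos"]),s["ft_force"])
f=robot.grab_frame("wrist");cv2.imwrite("pics/w4.png",f)
E
```

```text
13.725 [ 505.39441519 -217.44242291   85.88132033] [-97.2  -0.3] [-10.44971659  -3.52816919   1.63853433]
```

View pics/w4.png

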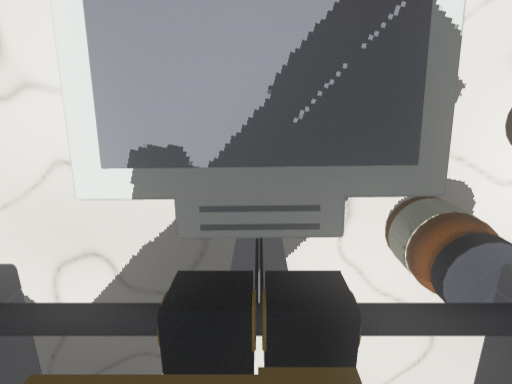

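The wrist view shows the shut fingertips at (258,250) against the tab edge (row 238, columns 175–344). I check the lid angle numerically.

```bash
cat >> j.py <<'E'
def lidpts(th,h=6):
    # tab corners, lid front corners (top face) at lid angle th
    out=[]
    for x,y in((-154,45),(-154,-45),(-130,95),(-130,-95)):
        X=65+x*np.cos(th)+h*np.sin(th);Z=95-x*np.sin(th)+h*np.cos(th)
        out.append([B[0]+X*np.cos(t)-y*np.sin(t),B[1]+X*np.sin(t)+y*np.cos(t),Z])
    return np.array(out)
E
python3 - <<'E'
from j import *
for th in(0,.05,.1,.15): print(th,np.round(proj("wrist",lidpts(th))).tolist())
E
```

```text
0 [[183.0, 231.0], [337.0, 231.0], [91.0, 192.0], [429.0, 191.0]]
0.05 [[179.0, 236.0], [340.0, 236.0], [85.0, 195.0], [435.0, 194.0]]
0.1 [[176.0, 241.0], [344.0, 240.0], [77.0, 197.0], [442.0, 196.0]]
0.15 [[172.0, 245.0], [348.0, 245.0], [70.0, 199.0], [450.0, 198.0]]
```

The lid is up about 0.1 rad, so friction holds. I carry on along the arc.

Emit:
servo_tool --moves '[{"slide":[1,0,-7.5],"roll":0,"gripper":-1},{"slide":[1.3,0,-7.5],"roll":0,"gripper":-1},{"slide":[2,0,-7.5],"roll":0,"gripper":-1},{"slide":[2,0,-7.5],"roll":0,"gripper":-1},{"slide":[3,0,-7],"roll":0,"gripper":-1}]'

```text
time_s: 14.4
tcp_pos: [514.0, -215.3, 123.9]
tool_rot: [[0.972, 0.235, -0.011], [0.235, -0.972, -0.001], [-0.011, -0.002, -1.0]]
ft_force: [-14.9, -2.4, 4.9]
gripper_width: 0.005
grip_force: 7.0
```

```bash
python3 - <<'E'
from j import *
s=robot.state();print(s["time_s"],s["tcp_pos"],bx(s["tcp_pos"]),s["ft_force"])
E
```

```text
14.4 [ 514.01653964 -215.25854681  123.90747187] [-88.3  -0.2] [-14.94268709  -2.3943706    4.8920587 ]
```

Emit:
servo_tool --moves '[{"slide":[3,0,-7],"roll":0,"gripper":-1},{"slide":[3.4,0,-7],"roll":0,"gripper":-1},{"slide":[4,0,-6.5],"roll":0,"gripper":-1},{"slide":[4,0,-6.5],"roll":0,"gripper":-1},{"slide":[4.5,0,-6.2],"roll":0,"gripper":-1}]'

```text
time_s: 15.02
tcp_pos: [532.2, -210.8, 159.2]
tool_rot: [[0.972, 0.235, -0.011], [0.235, -0.972, -0.001], [-0.011, -0.001, -1.0]]
ft_force: [-16.5, -0.3, 10.8]
gripper_width: 0.008
grip_force: 8.3
```

Emit:
servo_tool --moves '[{"slide":[5,0,-6],"roll":0,"gripper":-1},{"slide":[5,0,-5.7],"roll":0,"gripper":-1},{"slide":[5.5,0,-5.5],"roll":0,"gripper":-1},{"slide":[5.7,0,-5],"roll":0,"gripper":-1},{"slide":[6,0,-5],"roll":0,"gripper":-1}]'

```text
time_s: 15.65
tcp_pos: [564.3, -203.3, 185.1]
tool_rot: [[0.972, 0.236, 0.001], [0.236, -0.972, 0.0], [0.001, 0.0, -1.0]]
ft_force: [-1.8, -0.3, 1.4]
gripper_width: 0.002
grip_force: 0.7
```

```bash
python3 - <<'E'
from j import *
s=robot.state();print(s["time_s"],s["tcp_pos"],bx(s["tcp_pos"]),s["ft_force"])
f=robot.grab_frame("wrist");cv2.imwrite("pics/w5.png",f)
E
```

```text
15.65 [ 564.31774554 -203.28626039  185.13864431] [-36.6  -0.5] [-1.82871016 -0.31941     1.35584314]
```

View pics/w5.png

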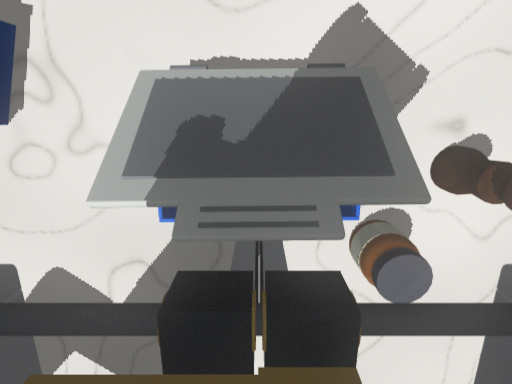

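The lid is about half open: tab edge at row 237, box interior visible below it, fingers still behind the tab. I keep pushing up and back past upright.

Emit:
servo_tool --moves '[{"slide":[6,0,-5],"roll":0,"gripper":-1},{"slide":[7,0,-4],"roll":0,"gripper":-1},{"slide":[7,0,-4],"roll":0,"gripper":-1},{"slide":[7,0,-4],"roll":0,"gripper":-1},{"slide":[7,0,-3],"roll":0,"gripper":-1}]'

```text
time_s: 16.32
tcp_pos: [597.3, -195.0, 205.0]
tool_rot: [[0.972, 0.237, 0.0], [0.237, -0.972, 0.0], [0.0, -0.0, -1.0]]
ft_force: [-0.1, -0.3, 0.5]
gripper_width: 0.006
grip_force: 0.1
```

Emit:
servo_tool --moves '[{"slide":[7,0,-3],"roll":0,"gripper":-1},{"slide":[8,0,-3],"roll":0,"gripper":-1},{"slide":[8,0,-2],"roll":0,"gripper":-1},{"slide":[8,0,-2],"roll":0,"gripper":-1},{"slide":[8,0,0],"roll":0,"gripper":-1}]'

```text
time_s: 16.95
tcp_pos: [635.3, -186.0, 215.1]
tool_rot: [[0.972, 0.236, 0.001], [0.236, -0.972, -0.0], [0.0, 0.0, -1.0]]
ft_force: [0.2, -0.9, 0.4]
gripper_width: 0.007
grip_force: 0.1
```

Emit:
servo_tool --moves '[{"slide":[8,0,0],"roll":0,"gripper":-1},{"slide":[8,0,0],"roll":0,"gripper":-1},{"slide":[8,0,0],"roll":0,"gripper":-1},{"slide":[8,0,0],"roll":0,"gripper":-1},{"slide":[8,0,0],"roll":0,"gripper":-1}]'

```text
time_s: 17.58
tcp_pos: [674.0, -176.5, 214.8]
tool_rot: [[0.972, 0.237, 0.0], [0.237, -0.972, 0.0], [0.0, -0.0, -1.0]]
ft_force: [-0.1, 1.0, 0.3]
gripper_width: 0.004
grip_force: 0.0
```

```bash
python3 - <<'E'
from j import *
s=robot.state();print(s["time_s"],s["tcp_pos"],bx(s["tcp_pos"]),s["ft_force"])
f=robot.grab_frame("wrist");cv2.imwrite("pics/w6.png",f)
E
```

```text
17.575 [ 674.03735654 -176.52004881  214.81678121] [76.4 -0.6] [-0.10999897  0.96173758  0.3321808 ]
```

View pics/w6.png

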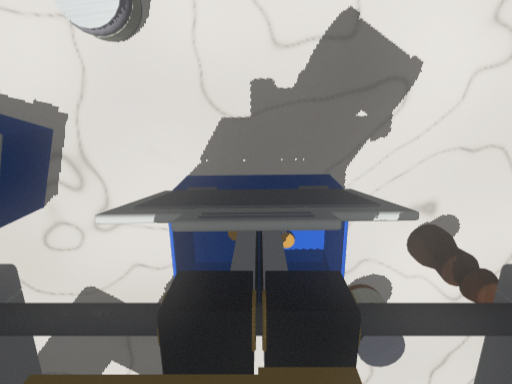

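The lid is just past upright, seen nearly edge-on at row ~212, leaning away from the fingers. I push a little further, then withdraw.

Emit:
servo_tool --moves '[{"slide":[6,0,0],"roll":0,"gripper":-1},{"slide":[6,0,0],"roll":0,"gripper":-1},{"slide":[0,0,0],"roll":0,"gripper":-1}]'

```text
time_s: 18.0
tcp_pos: [685.5, -173.7, 214.6]
tool_rot: [[0.972, 0.237, -0.0], [0.237, -0.972, 0.0], [-0.0, -0.0, -1.0]]
ft_force: [0.9, -0.4, -0.4]
gripper_width: 0.001
grip_force: 0.0
```

Emit:
servo_tool --moves '[{"slide":[-15,0,0],"roll":0,"gripper":-1},{"slide":[-30,0,0],"roll":0,"gripper":-1},{"slide":[-40,0,-20],"roll":0,"gripper":-1},{"slide":[-50,0,-30],"roll":0,"gripper":-1},{"slide":[-50,0,-30],"roll":0,"gripper":-1}]'

```text
time_s: 18.62
tcp_pos: [503.6, -217.7, 295.7]
tool_rot: [[0.972, 0.237, -0.0], [0.237, -0.972, -0.0], [-0.0, 0.0, -1.0]]
ft_force: [-0.5, 0.3, 0.7]
gripper_width: 0.008
grip_force: 0.0
```

Emit:
servo_tool --moves '[{"slide":[-30,-50,0],"roll":0,"gripper":-1},{"slide":[0,-60,0],"roll":0,"gripper":-1},{"slide":[0,-60,0],"roll":0,"gripper":-1},{"slide":[0,-60,0],"roll":0,"gripper":-1},{"slide":[0,0,0],"roll":0,"gripper":-1}]'

```text
time_s: 19.25
tcp_pos: [420.8, 1.8, 296.0]
tool_rot: [[0.97, 0.243, 0.003], [0.243, -0.97, 0.0], [0.003, 0.0, -1.0]]
ft_force: [0.5, -0.4, -0.7]
gripper_width: 0.007
grip_force: 0.0
```

```bash
python3 - <<'E'
from j import *
s=robot.state();print(s["time_s"],s["tcp_pos"],s["ft_force"])
a=robot.grab_frame("scene");b=robot.grab_frame("top")
for l in("jar",):
    for n in("scene","top"):
        for q in robot.outline_of(l,n)[:1]: print(n,q["conf"],bx(onz(n,q["uv"],45)))
a=cv2.resize(a[60:340,130:350],None,fx=1.7,fy=1.7,interpolation=2);b=cv2.resize(b[120:280,240:430],None,fx=2.1,fy=2.1,interpolation=2)
im=np.zeros((max(a.shape[0],b.shape[0]),a.shape[1]+b.shape[1],3),np.uint8);im[:a.shape[0],:a.shape[1]]=a;im[:b.shape[0],a.shape[1]:]=b
cv2.imwrite("pics/end.png",im)
E
```

```text
19.25 [420.8327243   1.8419795 296.0339124] [ 0.46502259 -0.41786225 -0.68088026]
scene 0.96 [-133.2 -152.1]
top 0.89 [-137.5 -151.3]
```

View pics/end.png

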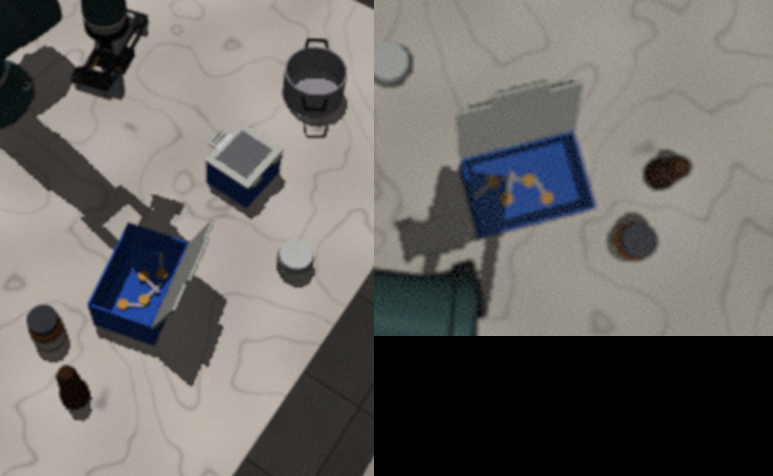

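The lid leans open past upright, with its edge at (210,225) in the left panel. The jar stands clear to the side at (635,238) in the right panel, and the small box, pot, mill and tin are unmoved.

```bash
python3 -c "
from plant import robot
print(robot.close_job())"
```

```text
the job is handed in; nothing more can be done
None
```

The jar was slid right, clear of the larger box, and then that box's lid was flipped past upright so it rests open by itself; the job was handed in after about 19 s with the smaller box shut and the pot, mill and tin left alone.

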